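# Snap the airtight box's seam shut and lock its lever

## Robot

A 6-joint arm with a two-finger parallel gripper is mounted at the origin on the work surface. World frame = base frame: x ahead of the robot, y to its left, z up, the work surface at z = 0. Lengths are in m, angles in degrees, forces in N, time in s.
With the tool pointing down it reaches from about 0.35 to 1 m from the base axis. Payload 7.1 kg.
Tool frame: the origin (TCP) lies on the front face of the gripper's body, between the roots of the fingers; the fingertips stand manip.tips_ahead ahead of it and the grasp point (between the pads) lies 54 mm ahead of it (manip.tips_ahead is the distance from the TCP to the fingertips, in m); z points along the fingers, y is the line along which they close (so a half turn about z gives the same grasp; the last joint's range is limited). The gripper opens to 85 mm and grips with 20 to 120 N. Pads are 22 mm wide; open, the fingers measure 114 mm over their backs; the gripper's body (76 mm by 85 mm) begins 54 mm behind the grasp point. The pads swing forward as they close: fully open they stand 13 mm farther back than shut.
Start: joints at [72.651, 24.242, 93.386, -0, 62.372, -1.089], TCP at [0.175, 0.6, 0.304] pointing down, gripper open.
Joint ranges: [-172.04, 172.04], [-51.8, 120.97], [4.93, 147.93], [-75.15, 255.16], [6.16, 154.13], [-145.62, 145.62]. Speed limits (degrees/s): [136.94, 136.94, 172.46, 180, 180, 180].

## Interface

Orientations are given as [roll, pitch, yaw] about the fixed x, y, z axes, in that order (R = Rz(yaw) Ry(pitch) Rx(roll)).
In Python, from plant import manip gives the robot as it stands.
- The arm moves only by the tool move_arm, never from a script. Its argument "steps" is a list of rows, each a list of 7 numbers: the gripper's target within -1 to 1 (shut at 1, half-way at 0, fully open at -1), then the shift along the tool's x, y, z scaled (see below), then the turn, a rotation vector about the tool's x, y, z scaled (see below). In form: [[claw, dx, dy, dz, rx, ry, rz], ...]. A call has exactly 10 rows; each row shifts and turns the commanded pose from where the row before left it, along the tool's axes as they then stand; what a row does not reach is not made up. The controller multiplies each number of a shift by 0.15 m and each number of a turn by 60 degrees. A row lasts 1/8 s, in which the tool goes at most 62.5 mm and 10.7 degrees, less where a joint would pass 70% of its speed; a pose out of reach is approached as far as the arm can. A call with a number of a shift or a turn outside -1 to 1 is refused whole. A call with a gripper value outside its range is refused whole. The fingers move at their own pace and stop on an object; "squeeze" is the grip in N (left out, the last holds). Time passes only in rows, so rows that do not move let the fingers close, or fill a call up. It gives the time, the measured TCP pose, the force, the opening and the grip force at its end, in the units of the state.
- manip.sense(): the state, without advancing time (a new reading comes with each control period).
- manip.read_camera(name): name is "scene" or "top" or "wrist"; returns a dict with "img" (384x512x3 uint8, red, green, blue), "range_z" (384x512 float32, m along the optical axis (not along the pixel's ray), 0 where there is no reading), "fx", "fy", "cx", "cy" (pixels), "rvec" (rotation vector, rad) and "tvec" (3), from world to camera coordinates, as OpenCV has them; the wrist camera has in their place "hand_eye" (4x4, takes a point from camera to tool coordinates, whose origin is the TCP and whose axes are the flange's). Camera axes: x right, y down, z forward; pixel columns grow to the right and rows downward; lengths in m; the calibration is good to about 2 mm. A picture is of the moment at which its call begins: read the wrist's pose just before it.
- manip.hand_in(): hands the job in; it is judged then, once.
The state is a dict: "time": time; "qpos": joint angles; "qvel": joint speeds; "effort": joint torques, N m; "position": TCP position; "eef_rot": TCP orientation; "ft_force": force on the tool from outside, world axes, zero at the start; "moment": the same for the moment, N m; "opening": finger opening in m; "grasp_force": force on a finger pad.
Only numpy, scipy, OpenCV 4.12 (cv2) and the standard library are available. Lean on these libraries where they do the work, as an engineer would, in place of code of your own. Each camera call takes 0.05 s, during which the arm holds its last target. There are 200 camera calls.

## Task

Close up the airtight box: take the wooden press stick from its fork and run its round nose slowly along the lid's seam in one unbroken pass, from the start pad round the corner to the end pad, so that all six snap flaps lie down flat. Then, with the stick, fold the upright lever on the lid over until it lies flat, and hang the stick back in its fork. Press gently (under 25 N), never touch the box with the gripper, and leave the other things where they are.

Things in the scene. Friction and masses are not known exactly. Their poses are not given: they have to be found in the camera images.
- box: airtight box, clear body, white lid, 150 mm (its x) by 240 mm (its y) by 92 mm high, fixed, elsewhere each time, turned up to 0.3 rad. Origin: centre of its underside, z up; lid top at z = 92 mm. The seam, an 18 mm wide channel in the lid, runs along the near edge (x = -55 mm), then along the left edge (y = +100 mm), with a flat pad 18 mm square level with the lid at start, corner and end
- seam_start (a point): centre of the start pad, on its surface (box frame -55, -100, 92 mm). From here to the corner lie flaps 1 to 4, then flaps 5 and 6 to the end: grey, 44 mm long, 14 mm wide, in a row in the channel, each hinged level with the lid at its end nearer the start and 7 mm proud at its other end, so a nose travelling from start to end at the lid's height rides each one down
- seam_corner (a point): centre of the corner pad, on its surface (box frame -55, 100, 92 mm)
- seam_end (a point): centre of the end pad, on its surface (box frame 55, 100, 92 mm)
- flap1 (a joint): tilt of snap flap 1 (counted from the start; near edge), rad: 0 = fully up, 0.16 = level with the lid (its stop); it stays where it is pressed to; counts as down above 0.105
- flap2 (a joint): tilt of snap flap 2 (counted from the start; near edge), rad: 0 = fully up, 0.16 = level with the lid (its stop); it stays where it is pressed to; counts as down above 0.105
- flap3 (a joint): tilt of snap flap 3 (counted from the start; near edge), rad: 0 = fully up, 0.16 = level with the lid (its stop); it stays where it is pressed to; counts as down above 0.105
- flap4 (a joint): tilt of snap flap 4 (counted from the start; near edge), rad: 0 = fully up, 0.16 = level with the lid (its stop); it stays where it is pressed to; counts as down above 0.105
- flap5 (a joint): tilt of snap flap 5 (counted from the start; left edge), rad: 0 = fully up, 0.16 = level with the lid (its stop); it stays where it is pressed to; counts as down above 0.105
- flap6 (a joint): tilt of snap flap 6 (counted from the start; left edge), rad: 0 = fully up, 0.16 = level with the lid (its stop); it stays where it is pressed to; counts as down above 0.105
- lever (a joint): fold of the lever, rad: 0 = upright (1.2 rad up from flat, leaning towards the box's +y), 1.2 = flat; starts between 0 and 0.3; it turns about an axis along the box's x and folds over towards the box's +y; a stiff hinge (about 0.06 N m) holds it wherever it is left
- lever_hinge (a point): middle of the lever's hinge axis, 5 mm above the lid's top (box frame 20, -50, 97 mm). The lever is a grey plastic paddle 65 mm long from the hinge, 30 mm wide, 6 mm thick, centred on the hinge axis
- tray: black rubber mat tray 260 mm (x) by 170 mm (y) by 4 mm, rim 10 mm, fixed, elsewhere each time. Origin: centre of its underside. It carries a wooden forked rest 72 mm high: two level prongs along the tray's x (tray x -63 to -1 mm), 14 mm wide, 20 mm apart, slot open towards -x, closed by a post at +x; nothing of it is higher than the prongs
- fork_seat (a point): where the stick hangs: middle of the slot at the height of the prongs' top faces (tray frame -30, 35, 72 mm)
- stick: wooden press stick hanging upright, 131 mm long, about 90 g. Origin: lowest point of its round nose, z up to the handle. Nose (half ball) and shaft 14 mm in diameter; collar 34 mm in diameter, z = 60 to 66 mm, its underside rests on the prongs; square handle 24 by 24 mm, z = 66 to 131 mm, sides along its x and y; grip it from above at z = 100 mm
- nose (a point): lowest point of the stick's round nose (the stick's origin)
- stick_collar (a point): centre of the underside of the stick's collar, 60 mm above the nose
- jar: glass jar with sealed lid, 90 mm diameter, 140 mm high; bystander, origin under its centre
- tongs: steel serving tongs lying flat, 230 mm long; bystander
- spatula: wooden spatula, 220 mm long, lying along the tray at its right side; bystander
- tin: small round tin, 60 mm diameter, 50 mm high; bystander
- pot: terracotta pot, 110 mm diameter, 100 mm high; bystander
- mug: white mug, 80 mm diameter, 90 mm high; bystander
- flask: grey drinking bottle, 64 mm diameter, 170 mm high; bystander

How it is judged:
By the outcome, as a careful person would: the job done as asked, in the order asked, and still so for the second after the job is handed in, with the robot touching nothing.
It also fails if it takes over 67 s, if anything falls off the work surface, if the arm or the gripper's body presses on something with over 40 N, if the wrist force passes 120 N, or if a joint passes its speed limit or range.

## Working session

There is one attempt and no reset: what is moved stays moved. The work goes in short steps, Python scripts to look and compute and a tool call to move; the robot and the scene stay as the last step left them, time stands still between calls to the robot, and variables do not carry over. Pictures are saved under pics/ and viewed, at most 10 in all, crops included, and the job is handed in when it is done.

Besides the shell and the picture viewer there is one more tool, called after "Call:" as name([rows], argument=value, ...), one row to a line, values as JSON. move_arm: Moves the arm, as the interface text tells. Shifts and turns lie within -1 to 1; 1 stands for 0.15 m of shift or 60 degrees of turn. Its arguments: {"type":"object","properties":{"steps":{"type":"array","items":{"type":"array","items":{"type":"number"}}},"squeeze":{"type":"number"}},"required":["steps"]}

```bash
mkdir -p pics; ls; cat > h.py <<'E'
import numpy as np, cv2, pickle
from plant import manip
from scipy.spatial.transform import Rotation as R
def pts(c):
    "world xyz image for a fixed cam"
    h,w=c["range_z"].shape; u,v=np.meshgrid(np.arange(w),np.arange(h)); z=c["range_z"]
    P=np.stack([(u-c["cx"])/c["fx"]*z,(v-c["cy"])/c["fy"]*z,z],-1)
    if "rvec" in c:
        M=cv2.Rodrigues(np.array(c["rvec"],float))[0]; return (P-np.ravel(c["tvec"]))@M
    H=c["W"]; return P@H[:3,:3].T+H[:3,3]
def get(n):
    s=manip.sense(); c=manip.read_camera(n)
    if n=="wrist":
        T=np.eye(4);T[:3,:3]=R.from_euler("xyz",s["eef_rot"],degrees=True).as_matrix();T[:3,3]=s["position"]
        c["W"]=T@np.array(c["hand_eye"])
    return c
def ray(c,u,v,z):
    "pixel -> point on plane z"
    d=np.array([(u-c["cx"])/c["fx"],(v-c["cy"])/c["fy"],1.])
    if "rvec" in c:
        M=cv2.Rodrigues(np.array(c["rvec"],float))[0]; o=-M.T@np.ravel(c["tvec"]); d=M.T@d
    else: o=c["W"][:3,3]; d=c["W"][:3,:3]@d
    return o+d*(z-o[2])/d[2]
def save(c,name,s=1.5): cv2.imwrite("pics/"+name,cv2.resize(c["img"][:,:,::-1],None,fx=s,fy=s))
E
python3 - <<'E'
from h import *
print(manip.sense(), manip.tips_ahead)
for n in ["top","scene","wrist"]:
    c=get(n); pickle.dump(c,open(n+"0.pkl","wb")); save(c,n+"0.png")
    print(n,c["fx"],c.get("tvec"),c.get("rvec"),c.get("hand_eye"))
E
```

```text
pics
{'time': 0.0, 'qpos': array([ 7.26522427e+01,  2.42856600e+01,  9.34317718e+01,  3.81629032e-04,
        6.23733560e+01, -1.08951636e+00]), 'qvel': array([ 0.0627668 , -0.02748527,  0.01838533, -0.0592339 , -0.04247713,
       -0.00349142]), 'effort': array([-2.65931076e-04, -5.57388818e+01, -2.81735587e+01,  6.07921197e-05,
        7.27308347e-03, -2.18215419e-06]), 'position': array([0.17483145, 0.59959022, 0.30312989]), 'eef_rot': array([-1.79909235e+02, -2.06406104e-03,  1.63741580e+02]), 'ft_force': array([-0.32360093,  0.38651399,  0.09661984]), 'moment': array([ 0.00241654, -0.0242376 , -0.02669918]), 'grasp_force': 0.0, 'opening': 0.08569835598858917} 0.0726
top 492.5914473729322 [0.04072151 0.58434086 1.63489376] [ 2.1644896  -2.18417689  0.08624211] None
scene 440.0698449082375 [-0.35867595 -0.27960358  1.70785016] [ 2.2185858   1.06825253 -0.39272169] None
wrist 299.0940612540356 None None [[ 5.58553445e-04 -9.55512446e-01 -2.94950257e-01  7.65923352e-02]
 [ 9.99999841e-01  5.57451787e-04  8.78156078e-05  8.45629639e-04]
 [ 8.05116416e-05 -2.94950259e-01  9.55512605e-01 -7.02888806e-02]
 [ 0.00000000e+00  0.00000000e+00  0.00000000e+00  1.00000000e+00]]
```

View pics/top0.png

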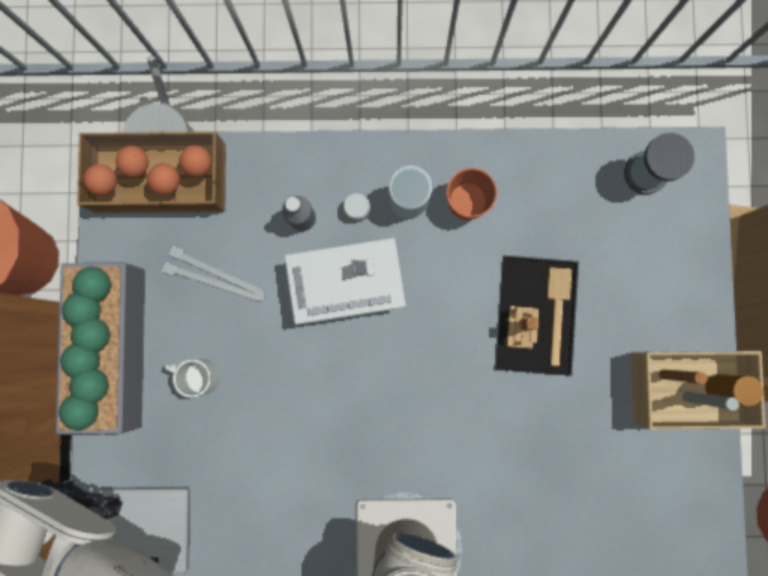

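View pics/scene0.png

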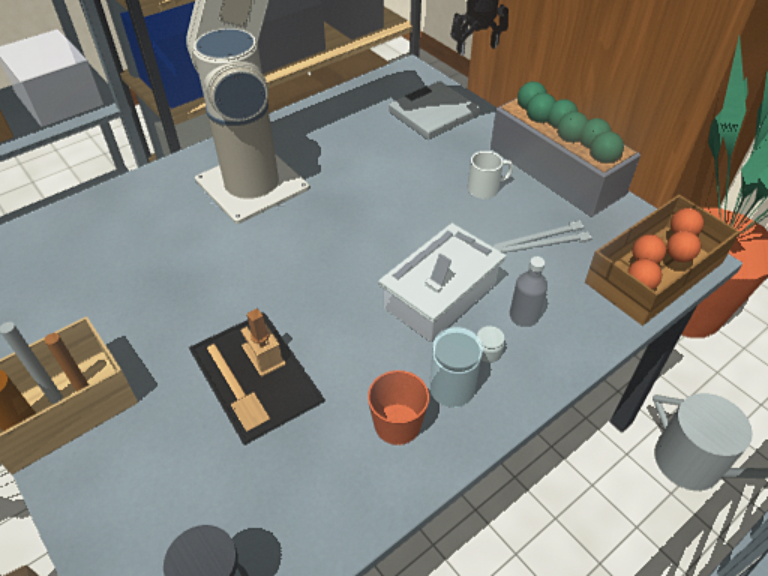

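The top picture (at 1.5×) shows the box around (345,281), with its seam along the lower and left edges and the lever at (357,269). The tray is at (538,316), and the stick's handle in the fork is at about (530,323). The jar, pot and tin lie beyond the box, and the mug is at (193,378).

```bash
python3 - <<'E'
from h import *
c=pickle.load(open("top0.pkl","rb")); P=pts(c); img=c["img"].astype(int)
uu=np.arange(512)[None]+0*np.arange(384)[:,None]; vv=np.arange(384)[:,None]+0*uu
# lid
m=(abs(P[...,2]-.092)<.012)&(uu>180)&(uu<275)&(vv>150)&(vv<222)
k,l,st,ce=cv2.connectedComponentsWithStats(m.astype(np.uint8)); i=1+np.argmax(st[1:,4]); m=l==i
r=cv2.minAreaRect(P[m][:,:2].astype(np.float32)*1000); print("lid",r,np.median(P[m][:,2]))
# tray (black)
m=(img.max(2)<50)&(uu>325)&(uu<390)&(vv>165)&(vv<255)
r=cv2.minAreaRect(np.array([ray(c,u,v,.01)[:2]*1000 for v,u in np.argwhere(m)],np.float32)); print("tray",r)
# stick top
m=(P[...,2]>.115)&(uu>325)&(uu<390)&(vv>165)&(vv<255)
q=P[m]; print("handle",q.shape,np.median(q,0) if len(q) else 0, q[:,2].max() if len(q) else 0)
m=(P[...,2]>.055)&(P[...,2]<.09)&(uu>325)&(uu<390)&(vv>165)&(vv<255)
print("prongs",cv2.minAreaRect(P[m][:,:2].astype(np.float32)*1000),np.median(P[m][:,2]))
for n,u,v in [("jar",273,125),("pot",313,128),("mug",129,252),("tin",238,138),("flask",197,140)]: print(n,P[v,u])
m=(P[...,2]>.105)&(uu>190)&(uu<265)&(vv>165)&(vv<205); print("lever",P[m].mean(0),P[m].min(0),P[m].max(0))
E
```

```text
lid ((591.1902465820312, 127.3332290649414), (151.25054931640625, 240.67724609375), 8.478946685791016) 0.09255649368852206
tray ((514.9439697265625, -299.03619384765625), (166.87586975097656, 253.2370147705078), 84.81045532226562)
handle (99, 3) [ 0.4897249  -0.2566489   0.14449984] 1.6792184613050318
prongs ((493.145751953125, -264.15850830078125), (48.693965911865234, 72.12449645996094), 85.89087677001953) 0.07261882105863625
jar [ 0.78032802 -0.01366396  0.14167374]
pot [ 0.79737962 -0.15425059  0.010114  ]
mug [0.37935295 0.47572535 0.00064396]
tin [0.75687474 0.10163732 0.05307434]
flask [0.7314991  0.22506218 0.15816498]
lever [0.59289301 0.08564918 0.3191141 ] [0.44224851 0.02513341 0.10503435] [0.63238928 0.22833041 1.67921846]
```

```bash
cat >> h.py <<'E'
def plan(p,yaw,n,s=None,d=3):
    "equal rows from the present pose to p (m), tool yaw (deg), tool down"
    s=s or manip.sense(); p0=np.array(s["position"]); M=R.from_euler("xyz",s["eef_rot"],degrees=True)
    Mt=R.from_euler("xyz",[180,0,yaw],degrees=True); rv=(M.inv()*Mt).as_rotvec()/n; D=(np.array(p)-p0)/n
    for k in range(n):
        print(np.round(np.r_[M.inv().apply(D)/.15,np.degrees(rv)/60],d).tolist()); M=M*R.from_rotvec(rv)
E
python3 - <<'E'
from h import *
plan([.53,.13,.35],85,10)
E
```

```text
[-0.315, -0.234, -0.031, -0.0, 0.0, 0.131]
[-0.344, -0.189, -0.031, -0.0, 0.0, 0.131]
[-0.367, -0.14, -0.031, -0.0, 0.0, 0.131]
[-0.382, -0.089, -0.031, -0.0, 0.0, 0.131]
[-0.391, -0.035, -0.031, -0.0, 0.0, 0.131]
[-0.392, 0.019, -0.031, -0.0, 0.0, 0.131]
[-0.386, 0.072, -0.031, -0.0, 0.0, 0.131]
[-0.372, 0.124, -0.031, -0.0, 0.0, 0.131]
[-0.352, 0.174, -0.031, -0.0, 0.0, 0.131]
[-0.325, 0.221, -0.031, -0.0, 0.0, 0.131]
```

Call:
move_arm([
  [-1, -0.315, -0.234, -0.03, 0, 0, 0.131],
  [-1, -0.344, -0.19, -0.03, 0, 0, 0.131],
  [-1, -0.367, -0.14, -0.03, 0, 0, 0.131],
  [-1, -0.382, -0.09, -0.03, 0, 0, 0.131],
  [-1, -0.39, -0.035, -0.03, 0, 0, 0.131],
  [-1, -0.392, 0.02, -0.03, 0, 0, 0.131],
  [-1, -0.386, 0.07, -0.03, 0, 0, 0.131],
  [-1, -0.372, 0.124, -0.03, 0, 0, 0.131],
  [-1, -0.352, 0.174, -0.03, 0, 0, 0.131],
  [-1, -0.325, 0.22, -0.03, 0, 0, 0.131],
])

```text
time: 1.4
position: [0.5309, 0.1287, 0.349]
eef_rot: [180.0, -0.0, 84.9]
ft_force: [0.3, 1.2, -0.7]
opening: 0.0853
grasp_force: 0.0
```

```bash
python3 - <<'E'
from h import *
c=get("wrist"); pickle.dump(c,open("wbox.pkl","wb")); save(c,"wbox.png")
s=manip.sense(); print(s["time"],s["position"],s["eef_rot"],s["qpos"])
P=pts(c); m=(abs(P[...,2]-.092)<.003)
k,l,st,ce=cv2.connectedComponentsWithStats(m.astype(np.uint8)); m=l==1+np.argmax(st[1:,4])
print(cv2.minAreaRect(P[m][:,:2].astype(np.float32)*1000),np.median(P[m][:,2]))
plan([.49,-.257,.35],85,10)
E
```

```text
1.45 [0.53474021 0.12421945 0.34986289] [1.79754826e+02 1.11321608e-01 8.44054769e+01] [ 11.91058157  14.78434036 100.70035362  -0.19963744  64.31510524
  17.5910794 ]
((588.956298828125, 129.19378662109375), (150.6851348876953, 240.5606689453125), 8.572819709777832) 0.09208123137257684
[-0.256, -0.005, 0.0, 0.0, 0.0, -0.001]
[-0.256, -0.005, 0.0, 0.0, 0.0, -0.001]
[-0.256, -0.005, 0.0, 0.0, 0.0, -0.001]
[-0.256, -0.006, 0.0, 0.0, 0.0, -0.001]
[-0.256, -0.006, 0.0, 0.0, 0.0, -0.001]
[-0.256, -0.006, 0.0, 0.0, 0.0, -0.001]
[-0.256, -0.007, 0.0, 0.0, 0.0, -0.001]
[-0.256, -0.007, 0.0, 0.0, 0.0, -0.001]
[-0.256, -0.007, 0.0, 0.0, 0.0, -0.001]
[-0.256, -0.007, -0.0, 0.0, 0.0, -0.001]
```

Call:
move_arm([
  [-1, -0.32, -0.007, 0, 0, 0, -0.001],
  [-1, -0.32, -0.007, 0, 0, 0, -0.001],
  [-1, -0.32, -0.007, 0, 0, 0, -0.001],
  [-1, -0.32, -0.007, 0, 0, 0, -0.001],
  [-1, -0.32, -0.007, 0.02, 0, 0, 0],
  [-1, -0.32, -0.007, 0.02, 0, 0, 0],
  [-1, -0.32, -0.007, 0.02, 0, 0, 0],
  [-1, -0.32, -0.007, 0.02, 0, 0, 0],
  [-1, 0, 0, 0, 0, 0, 0],
  [-1, 0, 0, 0, 0, 0, 0],
])

```text
time: 2.7
position: [0.4899, -0.2513, 0.3366]
eef_rot: [-180.0, -0.0, 85.3]
ft_force: [-0.2, 0.6, 0.5]
opening: 0.0849
grasp_force: 0.0
```

```bash
python3 - <<'E'
from h import *
c=get("wrist"); pickle.dump(c,open("wst.pkl","wb")); save(c,"wst.png")
s=manip.sense(); print(s["time"],s["position"],s["eef_rot"],s["qpos"])
P=pts(c)
for n,lo,hi in [("top",.137,.15),("prong",.069,.075)]:
    m=(P[...,2]>lo)&(P[...,2]<hi)&(np.hypot(P[...,0]-.49,P[...,1]+.26)<.06)
    q=P[m]; print(n,len(q),np.median(q,0),cv2.minAreaRect(q[:,:2].astype(np.float32)*1000))
E
```

```text
2.75 [ 0.49009432 -0.25080253  0.33673018] [-1.79970646e+02 -2.83889186e-02  8.54027624e+01] [-2.83452264e+01  1.58267893e+01  1.01148683e+02  1.58874601e-02
  6.30628295e+01 -2.37551981e+01]
top 630 [ 0.4916429  -0.26108148  0.1429081 ] ((491.6033630371094, -262.13372802734375), (24.272743225097656, 23.997411727905273), 89.23805236816406)
prong 1347 [ 0.5007004  -0.25131673  0.07206605] ((491.1217041015625, -262.4810485839844), (48.46064758300781, 73.09233856201172), 84.84639739990234)
```

View pics/wst.png

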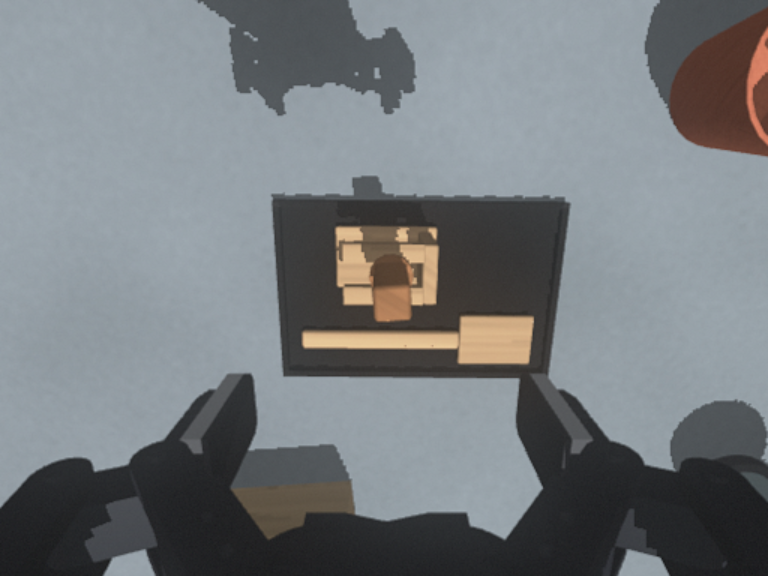

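View pics/wbox.png

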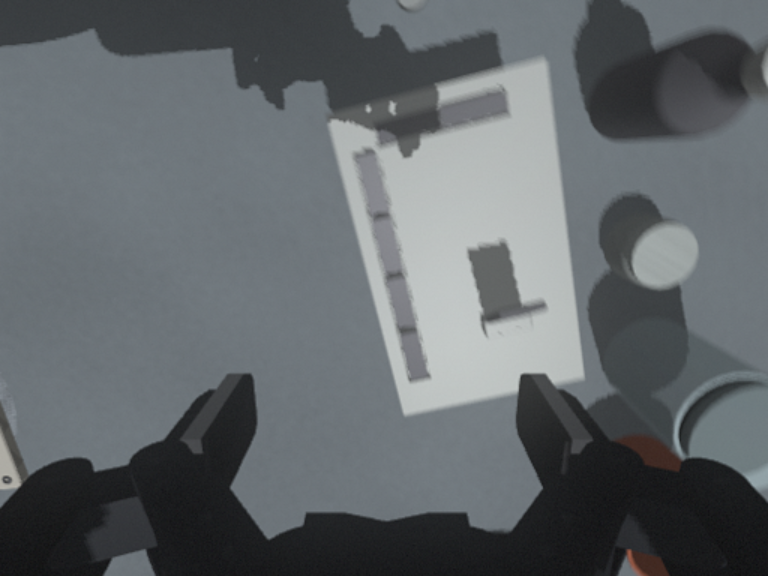

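The wrist view shows the stick's handle at (390,290) in the fork slot and the spatula at (415,340). The box view shows the four near flaps at (373–415,160–370), the left-edge flaps at (380–505,105), and the lever at (515,315). Both height measurements agree: handle top at 143 mm and prongs at 72 mm.

Call:
move_arm([
  [-1, -0.025, 0.004, 0.2, 0, 0, -0.015],
  [-1, -0.025, 0.004, 0.2, 0, 0, -0.015],
  [-1, -0.024, 0.003, 0.2, 0, 0, -0.012],
  [-1, 0, 0, 0.2, 0, 0, 0],
  [-1, 0, 0, 0.15, 0, 0, 0],
  [-1, 0, 0, 0.1, 0, 0, 0],
  [-1, 0, 0, 0.06, 0, 0, 0],
  [-1, 0, 0, 0.03, 0, 0, 0],
  [-1, 0, 0, 0, 0, 0, 0],
  [-1, 0, 0, 0, 0, 0, 0],
])

```text
time: 4.0
position: [0.4914, -0.263, 0.1665]
eef_rot: [179.9, 0.0, 87.9]
ft_force: [0.2, 0.6, 1.0]
opening: 0.0855
grasp_force: 0.0
```

Call:
move_arm([
  [0, 0, 0, 0, 0, 0, 0],
  [0.6, 0, 0, 0, 0, 0, 0],
  [1, 0, 0, 0, 0, 0, 0],
  [1, 0, 0, 0, 0, 0, 0],
  [1, 0, 0, 0, 0, 0, 0],
  [1, 0, 0, 0, 0, 0, 0],
  [1, 0, 0, 0, 0, 0, 0],
  [1, 0, 0, 0, 0, 0, 0],
  [1, 0, 0, 0, 0, 0, 0],
  [1, 0, 0, 0, 0, 0, 0],
], squeeze=80)

```text
time: 5.25
position: [0.4912, -0.2628, 0.1661]
eef_rot: [180.0, 0.0, 87.9]
ft_force: [-0.4, -0.2, 4.9]
opening: 0.0234
grasp_force: 78.2
```

```bash
python3 - <<'E'
from h import *
s=manip.sense(); print(s["position"],s["eef_rot"],s["ft_force"],s["moment"],s["opening"])
E
```

```text
[ 0.49119431 -0.26278327  0.16607006] [1.79988000e+02 7.05267626e-03 8.78997223e+01] [-0.42855868 -0.20632755  4.87601619] [0.03021729 0.24028894 0.03397876] 0.023375495418935188
```

Call:
move_arm([
  [1, 0, 0, -0.04, 0, 0, 0],
  [1, 0, 0, -0.1, 0, 0, 0],
  [1, 0, 0, -0.2, 0, 0, 0],
  [1, 0, 0, -0.25, 0, 0, 0],
  [1, 0, 0, -0.2, 0, 0, 0],
  [1, 0.2, 0.03, 0, 0, 0, 0],
  [1, 0.3, 0.05, 0, 0, 0, 0],
  [1, 0.3, 0.05, 0, 0, 0, 0],
  [1, 0.3, 0.05, 0, 0, 0, 0],
  [1, 0.2, 0.03, 0, 0, 0, 0],
])

```text
time: 6.5
position: [0.5299, -0.0672, 0.2853]
eef_rot: [180.0, -0.0, 88.0]
ft_force: [-0.4, -0.3, -1.2]
opening: 0.0234
grasp_force: 78.4
```

```bash
python3 - <<'E'
from h import *
s=manip.sense(); print(s["position"],s["eef_rot"],s["ft_force"],s["moment"],s["opening"])
plan([.5514,.0205,.285],90,10)
E
```

```text
[ 0.52986494 -0.06716441  0.28529946] [ 1.79958338e+02 -6.38785370e-03  8.79617487e+01] [-0.43549833 -0.34134909 -1.24311081] [0.02850531 0.02829826 0.00179156] 0.023401687393246204
[0.059, 0.012, 0.0, 0.0, -0.0, -0.003]
[0.059, 0.012, 0.0, 0.0, -0.0, -0.003]
[0.059, 0.013, 0.0, 0.0, -0.0, -0.003]
[0.059, 0.013, 0.0, 0.0, -0.0, -0.003]
[0.059, 0.013, 0.0, 0.0, -0.0, -0.003]
[0.059, 0.013, 0.0, 0.0, -0.0, -0.003]
[0.059, 0.014, 0.0, 0.0, -0.0, -0.003]
[0.059, 0.014, 0.0, 0.0, -0.0, -0.003]
[0.059, 0.014, 0.0, 0.0, -0.0, -0.003]
[0.058, 0.014, 0.0, 0.0, -0.0, -0.003]
```

Call:
move_arm([
  [1, 0.117, 0.025, 0, 0, 0, -0.035],
  [1, 0.117, 0.022, 0, 0, 0, -0.035],
  [1, 0.117, 0.018, 0, 0, 0, -0.035],
  [1, 0.117, 0.014, 0, 0, 0, -0.035],
  [1, 0.117, 0.01, 0, 0, 0, -0.036],
  [1, 0, 0, 0, 0, 0, 0],
  [1, 0, 0, 0, 0, 0, 0],
  [1, 0, 0, 0, 0, 0, 0],
  [1, 0, 0, 0, 0, 0, 0],
  [1, 0, 0, 0, 0, 0, 0],
])

```text
time: 7.75
position: [0.5399, 0.0185, 0.2844]
eef_rot: [180.0, 0.0, 98.4]
ft_force: [0.2, 0.7, -1.7]
opening: 0.0228
grasp_force: 78.3
```

```bash
python3 - <<'E'
from h import *
c=get("wrist"); pickle.dump(c,open("w2.pkl","wb")); save(c,"w2.png")
s=manip.sense(); p=s["position"]; print(s["time"],p,s["eef_rot"],s["ft_force"])
P=pts(c); m=(abs(P[...,2]-.0915)<.003)
k,l,st,ce=cv2.connectedComponentsWithStats(m.astype(np.uint8)); m=l==1+np.argmax(st[1:,4])
r=cv2.minAreaRect(P[m][:,:2].astype(np.float32)*1000); print(r,np.median(P[m][:,2]))
# stick in view: points near tool axis, by height
for z0 in np.arange(.125,.215,.01):
    m=(abs(P[...,2]-z0)<.005)&(np.hypot(P[...,0]-p[0],P[...,1]-p[1])<.025); q=P[m]
    if len(q)>5: print(round(z0,3),len(q),q.mean(0)[:2]-p[:2],q[:,2].min())
t=get("top"); pickle.dump(t,open("t2.pkl","wb"))
E
```

```text
7.8 [0.53987009 0.01857632 0.28443322] [1.79997902e+02 1.26693917e-03 9.84343679e+01] [-0.45640755  0.22574071 -1.70225796]
((594.1659545898438, 94.8663101196289), (151.0126495361328, 171.04104614257812), 8.480579376220703) 0.09209795416938923
0.135 27 [-0.00075706  0.00570126] 0.13603541617291118
0.145 75 [-0.00086814  0.00581239] 0.14021081000049707
0.155 82 [-0.00090853  0.00591844] 0.1502773550655524
0.165 27 [-0.00096695  0.00666589] 0.1601088223177766
0.195 599 [-0.00199922  0.0120379 ] 0.19137754316490763
0.205 301 [-0.00188696  0.01180577] 0.20006668164335598
```

View pics/w2.png

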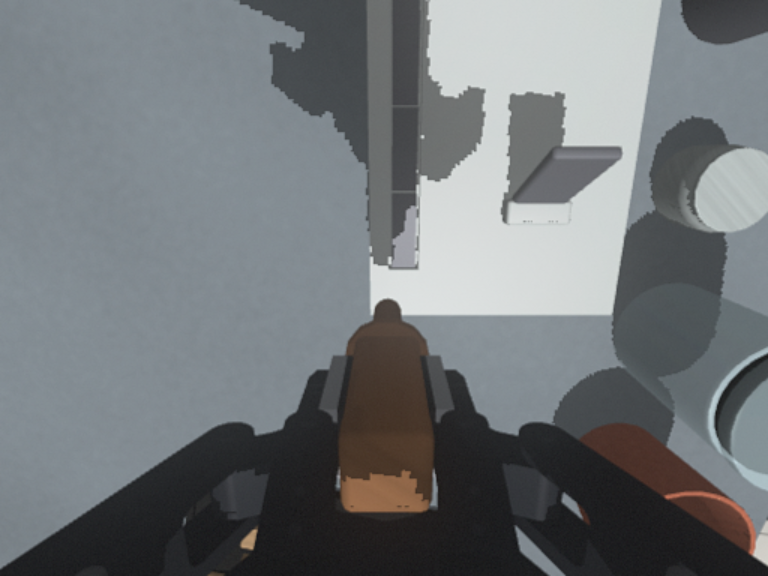

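The wrist view shows the nose at (388,310), just short of the start pad at about (403,290). Flap 1 starts at row 268, and the lever is upright at (570,170). The stick sits on the tool axis.

Call:
move_arm([
  [1, 0.005, 0.03, 0, 0, 0, 0],
  [1, 0.008, 0.037, 0, 0, 0, 0],
  [1, 0, 0, 0.04, 0, 0, 0],
  [1, 0, 0, 0.06, 0, 0, 0],
  [1, 0, 0, 0.06, 0, 0, 0],
  [1, 0, 0, 0.04, 0, 0, 0],
  [1, 0, 0, 0.03, 0, 0, 0],
  [1, 0, 0, 0.01, 0, 0, 0],
  [1, 0, 0, 0, 0, 0, 0],
  [1, 0, 0, 0, 0, 0, 0],
])

```text
time: 9.1
position: [0.5497, 0.0223, 0.2487]
eef_rot: [180.0, 0.0, 98.5]
ft_force: [0.5, -0.1, -1.1]
opening: 0.0231
grasp_force: 78.4
```

```bash
python3 - <<'E'
from h import *
s=manip.sense(); print(s["position"],s["eef_rot"],s["ft_force"],s["moment"])
E
```

```text
[0.54967048 0.02226148 0.2487029 ] [1.79968677e+02 3.93743530e-03 9.84621930e+01] [ 0.49966372 -0.12784875 -1.14630821] [-0.00689093 -0.00981362 -0.06255904]
```

Call:
move_arm([
  [1, 0, 0, 0.003, 0, 0, 0],
  [1, 0, 0, 0.003, 0, 0, 0],
  [1, 0, 0, 0.002, 0, 0, 0],
  [1, 0, 0, 0.002, 0, 0, 0],
  [1, 0, 0, 0.002, 0, 0, 0],
  [1, 0, 0, 0.002, 0, 0, 0],
  [1, 0, 0, 0.002, 0, 0, 0],
  [1, 0, 0, 0.002, 0, 0, 0],
  [1, 0, 0, 0, 0, 0, 0],
  [1, 0, 0, 0, 0, 0, 0],
])

```text
time: 10.35
position: [0.5496, 0.0222, 0.2458]
eef_rot: [180.0, 0.0, 98.5]
ft_force: [-0.4, -0.4, 1.1]
opening: 0.0233
grasp_force: 78.5
```

Call:
move_arm([
  [1, 0, 0, 0.001, 0, 0, 0],
  [1, 0, 0, 0.001, 0, 0, 0],
  [1, 0, 0, 0, 0, 0, 0],
  [1, 0, 0, 0, 0, 0, 0],
  [1, 0, 0, 0, 0, 0, 0],
  [1, 0, 0, 0, 0, 0, 0],
  [1, 0, 0, 0, 0, 0, 0],
  [1, 0, 0, 0, 0, 0, 0],
  [1, 0, 0, 0, 0, 0, 0],
  [1, 0, 0, 0, 0, 0, 0],
])

```text
time: 11.6
position: [0.5496, 0.0222, 0.2456]
eef_rot: [180.0, 0.0, 98.5]
ft_force: [-1.3, 0.6, 4.5]
opening: 0.0232
grasp_force: 79.3
```

```bash
python3 - <<'E'
from h import *
s=manip.sense(); print(s["position"],s["eef_rot"],s["ft_force"],s["moment"])
E
```

```text
[0.54960072 0.02224322 0.2456348 ] [1.79986223e+02 1.68432188e-03 9.84600428e+01] [-1.25998502  0.59823245  4.49826737] [0.00101191 0.37904928 0.02312049]
```

Call:
move_arm([
  [1, 0.01, 0, 0, 0, 0, 0],
  [1, 0.02, 0, 0, 0, 0, 0],
  [1, 0.02, 0, 0, 0, 0, 0],
  [1, 0.02, 0, 0, 0, 0, 0],
  [1, 0.02, 0, 0, 0, 0, 0],
  [1, 0.02, 0, 0, 0, 0, 0],
  [1, 0.02, 0, 0, 0, 0, 0],
  [1, 0.02, 0, 0, 0, 0, 0],
  [1, 0.02, 0, 0, 0, 0, 0],
  [1, 0.02, 0, 0, 0, 0, 0],
])

```text
time: 12.85
position: [0.5453, 0.0506, 0.2455]
eef_rot: [180.0, 0.0, 98.5]
ft_force: [0.5, -3.9, 6.3]
opening: 0.0233
grasp_force: 79.1
```

```bash
cat > s.py <<'E'
from h import *
s=manip.sense(); p=s["position"]; C=np.array([.5891,.129]); a=np.radians(8.48)
q=np.array([[np.cos(a),np.sin(a)],[-np.sin(a),np.cos(a)]])@(p[:2]-C)*1000
print(s["time"],p.round(4),s["eef_rot"].round(2),s["ft_force"].round(1),s["moment"].round(2),"box",q.round(1),"nose z",(p[2]-.154).round(4),s["opening"].round(4))
E
python3 s.py
```

```text
Traceback (most recent call last):
  File "s.py", line 4, in <module>
    print(s["time"],p.round(4),s["eef_rot"].round(2),s["ft_force"].round(1),s["moment"].round(2),"box",q.round(1),"nose z",(p[2]-.154).round(4),s["opening"].round(4))
                                                                                                                                                ^^^^^^^^^^^^^^^^^^
AttributeError: 'float' object has no attribute 'round'
```

Call:
move_arm([
  [1, 0.022, 0, 0, 0, 0, 0],
  [1, 0.022, 0, 0, 0, 0, 0],
  [1, 0.022, 0, 0, 0, 0, 0],
  [1, 0.022, 0, 0, 0, 0, 0],
  [1, 0.022, 0, 0, 0, 0, 0],
  [1, 0.022, 0, 0, 0, 0, 0],
  [1, 0.022, 0, 0, 0, 0, 0],
  [1, 0.022, 0, 0, 0, 0, 0],
  [1, 0.022, 0, 0, 0, 0, 0],
  [1, 0.022, 0, 0, 0, 0, 0],
])

```text
time: 14.1
position: [0.5409, 0.0828, 0.2459]
eef_rot: [179.9, 0.1, 98.5]
ft_force: [0.8, -5.1, 3.4]
opening: 0.0232
grasp_force: 79.4
```

```bash
sed -i 's/s\["opening"\].round(4)/s["opening"]/; s/(p\[2\]-.154).round(4)/p[2]-.154/' s.py; python3 s.py
```

```text
14.1 [0.5409 0.0828 0.2459] [1.7994e+02 7.0000e-02 9.8480e+01] [ 0.8 -5.1  3.4] [-1.18 -0.26  0.01] box [-54.5 -38.6] nose z 0.09185152954561715 0.023227113548686056
```

Call:
move_arm([
  [1, 0.022, 0, 0.001, 0, 0, 0],
  [1, 0.022, 0, 0, 0, 0, 0],
  [1, 0.022, 0, 0, 0, 0, 0],
  [1, 0.022, 0, 0, 0, 0, 0],
  [1, 0.022, 0, 0, 0, 0, 0],
  [1, 0.022, 0, 0.001, 0, 0, 0],
  [1, 0.022, 0, 0, 0, 0, 0],
  [1, 0.022, 0, 0, 0, 0, 0],
  [1, 0.022, 0, 0, 0, 0, 0],
  [1, 0.022, 0, 0, 0, 0, 0],
])

```text
time: 15.35
position: [0.5356, 0.1158, 0.2452]
eef_rot: [180.0, 0.0, 98.5]
ft_force: [0.7, -4.9, 5.0]
opening: 0.023
grasp_force: 79.3
```

```bash
python3 s.py
```

```text
15.35 [0.5356 0.1158 0.2452] [1.800e+02 2.000e-02 9.847e+01] [ 0.7 -4.9  5. ] [-1.23 -0.18 -0.  ] box [-54.9  -5.2] nose z 0.09123044338250419 0.023036833570881717
```

Call:
move_arm([
  [1, 0.022, 0, 0, 0, 0, 0],
  [1, 0.022, 0, 0, 0, 0, 0],
  [1, 0.022, 0, 0, 0, 0, 0],
  [1, 0.022, 0, 0, 0, 0, 0],
  [1, 0.022, 0, 0, 0, 0, 0],
  [1, 0.022, 0, 0, 0, 0, 0],
  [1, 0.022, 0, 0, 0, 0, 0],
  [1, 0.022, 0, 0, 0, 0, 0],
  [1, 0.022, 0, 0, 0, 0, 0],
  [1, 0.022, 0, 0, 0, 0, 0],
])

```text
time: 16.6
position: [0.5307, 0.1484, 0.2452]
eef_rot: [-180.0, 0.0, 98.5]
ft_force: [1.2, -4.8, 5.3]
opening: 0.0231
grasp_force: 79.4
```

```bash
python3 s.py
```

```text
16.6 [0.5307 0.1484 0.2452] [-1.7999e+02  2.0000e-02  9.8470e+01] [ 1.2 -4.8  5.3] [-1.2  -0.24  0.02] box [-54.9  27.8] nose z 0.09122185301686603 0.0230885822677851
```

Call:
move_arm([
  [1, 0.022, 0, 0, 0, 0, 0],
  [1, 0.022, 0, 0, 0, 0, 0],
  [1, 0.022, 0, 0, 0, 0, 0],
  [1, 0.022, 0, 0, 0, 0, 0],
  [1, 0.022, 0, 0, 0, 0, 0],
  [1, 0.022, 0, 0, 0, 0, 0],
  [1, 0.022, 0, 0, 0, 0, 0],
  [1, 0.022, 0, 0, 0, 0, 0],
  [1, 0.022, 0, 0, 0, 0, 0],
  [1, 0.022, 0, 0, 0, 0, 0],
])

```text
time: 17.85
position: [0.5258, 0.1811, 0.2451]
eef_rot: [-180.0, 0.0, 98.5]
ft_force: [0.8, -4.8, 5.4]
opening: 0.0234
grasp_force: 79.3
```

```bash
python3 s.py
```

```text
17.85 [0.5258 0.1811 0.2451] [-1.7999e+02  1.0000e-02  9.8460e+01] [ 0.8 -4.8  5.4] [-1.19 -0.16  0.  ] box [-54.9  60.9] nose z 0.09114363010121951 0.023351376235638866
```

Call:
move_arm([
  [1, 0.027, 0, 0, 0, 0, 0],
  [1, 0.027, 0, 0, 0, 0, 0],
  [1, 0.027, 0, 0, 0, 0, 0],
  [1, 0.027, 0, 0, 0, 0, 0],
  [1, 0.027, 0, 0, 0, 0, 0],
  [1, 0.027, 0, 0, 0, 0, 0],
  [1, 0.027, 0, 0, 0, 0, 0],
  [1, 0.027, 0, 0, 0, 0, 0],
  [1, 0.027, 0, 0, 0, 0, 0],
  [1, 0.018, 0, 0, 0, 0, 0],
])

```text
time: 19.1
position: [0.5201, 0.2198, 0.2452]
eef_rot: [-180.0, 0.0, 98.5]
ft_force: [0.4, -4.1, 4.6]
opening: 0.0231
grasp_force: 79.3
```

```bash
python3 s.py
```

```text
19.1 [0.5201 0.2198 0.2452] [-1.800e+02  3.000e-02  9.848e+01] [ 0.4 -4.1  4.6] [-1.17 -0.11 -0.02] box [-54.8  99.9] nose z 0.0912461825453588 0.023102257876273805
```

Call:
move_arm([
  [1, 0, 0.015, 0, 0, 0, 0],
  [1, 0, 0.022, 0, 0, 0, 0],
  [1, 0, 0.022, 0, 0, 0, 0],
  [1, 0, 0.022, 0, 0, 0, 0],
  [1, 0, 0.022, 0, 0, 0, 0],
  [1, 0, 0.022, 0, 0, 0, 0],
  [1, 0, 0.022, 0, 0, 0, 0],
  [1, 0, 0.022, 0, 0, 0, 0],
  [1, 0, 0.022, 0, 0, 0, 0],
  [1, 0, 0.022, 0, 0, 0, 0],
])

```text
time: 20.35
position: [0.5503, 0.2247, 0.245]
eef_rot: [-179.8, -0.0, 98.4]
ft_force: [-4.5, -1.0, 6.7]
opening: 0.0231
grasp_force: 80.2
```

```bash
python3 s.py
```

```text
20.35 [0.5503 0.2247 0.245 ] [-1.7977e+02 -3.0000e-02  9.8430e+01] [-4.5 -1.   6.7] [-0.44  1.22  0.  ] box [-24.3 100.3] nose z 0.09098753841442972 0.02307864679742182
```

Call:
move_arm([
  [1, 0, 0.024, 0, 0, 0, 0],
  [1, 0, 0.024, 0, 0, 0, 0],
  [1, 0, 0.024, 0, 0, 0, 0],
  [1, 0, 0.024, 0, 0, 0, 0],
  [1, 0, 0.024, 0, 0, 0, 0],
  [1, 0, 0.024, 0, 0, 0, 0],
  [1, 0, 0.024, 0, 0, 0, 0],
  [1, 0, 0.024, 0, 0, 0, 0],
  [1, 0, 0.024, 0, 0, 0, 0],
  [1, 0, 0.024, 0, 0, 0, 0],
])

```text
time: 21.6
position: [0.5856, 0.2297, 0.245]
eef_rot: [-179.7, -0.0, 98.4]
ft_force: [-6.2, -2.4, 8.2]
opening: 0.0229
grasp_force: 80.3
```

```bash
python3 s.py
```

```text
21.6 [0.5856 0.2297 0.245 ] [-1.7971e+02 -1.0000e-02  9.8440e+01] [-6.2 -2.4  8.2] [-0.68  1.58 -0.01] box [ 11.4 100.2] nose z 0.0909781272781984 0.02293641645848681
```

Call:
move_arm([
  [1, 0, 0.024, 0, 0, 0, 0],
  [1, 0, 0.024, 0, 0, 0, 0],
  [1, 0, 0.024, 0, 0, 0, 0],
  [1, 0, 0.024, 0, 0, 0, 0],
  [1, 0, 0.024, 0, 0, 0, 0],
  [1, 0, 0.024, 0, 0, 0, 0],
  [1, 0, 0.024, 0, 0, 0, 0],
  [1, 0, 0.024, 0, 0, 0, 0],
  [1, 0, 0.024, 0, 0, 0, 0],
  [1, 0, 0.024, 0, 0, 0, 0],
])

```text
time: 22.85
position: [0.621, 0.2353, 0.2448]
eef_rot: [-179.6, -0.0, 98.4]
ft_force: [-11.8, -1.0, 13.1]
opening: 0.0231
grasp_force: 80.6
```

```bash
python3 s.py
```

```text
22.85 [0.621  0.2353 0.2448] [-1.7965e+02 -4.0000e-02  9.8430e+01] [-11.8  -1.   13.1] [-0.38  3.1  -0.11] box [ 47.2 100.4] nose z 0.09082653905071661 0.023086502585141645
```

Call:
move_arm([
  [1, 0, 0.004, -0.002, 0, 0, 0],
  [1, 0, 0.01, -0.001, 0, 0, 0],
  [1, 0, 0.012, 0, 0, 0, 0],
  [1, 0, 0.012, 0, 0, 0, 0],
  [1, 0, 0.012, 0, 0, 0, 0],
  [1, 0, 0.003, 0, 0, 0, 0],
  [1, 0, 0, 0, 0, 0, 0],
  [1, 0, 0, 0, 0, 0, 0],
  [1, 0, 0, 0, 0, 0, 0],
  [1, 0, 0, 0, 0, 0, 0],
])

```text
time: 24.1
position: [0.631, 0.2362, 0.2455]
eef_rot: [180.0, -0.0, 98.5]
ft_force: [-0.0, 0.0, -0.2]
opening: 0.0231
grasp_force: 79.2
```

```bash
python3 s.py; python3 - <<'E'
from h import *
c=get("wrist"); pickle.dump(c,open("w3.pkl","wb")); save(c,"w3.png")
E
```

```text
24.1 [0.631  0.2362 0.2455] [179.98  -0.    98.46] [-0.   0.  -0.2] [ 0.03  0.05 -0.01] box [57.2 99.8] nose z 0.09151764131305495 0.02312121902873284
```

View pics/w3.png

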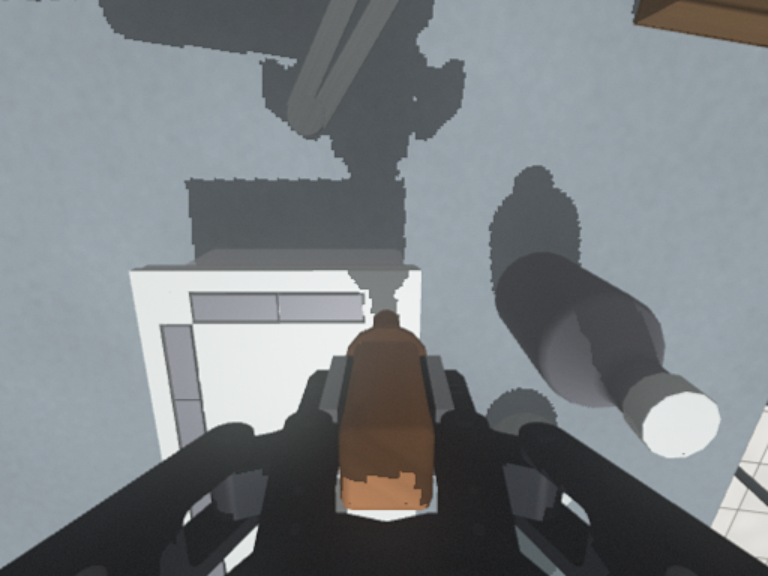

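The view shows the nose at (386,318) on the end pad, with flaps 5 and 6 (190–365, 307) flush with the lid. Next I lift off and move behind the lever, checking the flaps from there.

Call:
move_arm([
  [1, 0, 0, -0.1, 0, 0, 0],
  [1, 0, 0, -0.2, 0, 0, 0],
  [1, 0, 0, -0.26, 0, 0, 0],
  [1, -0.15, -0.03, 0, 0, 0, 0],
  [1, -0.3, -0.06, 0, 0, 0, 0],
  [1, -0.3, -0.06, 0, 0, 0, 0],
  [1, -0.3, -0.06, 0, 0, 0, 0],
  [1, -0.183, -0.037, 0, 0, 0, 0],
  [1, 0, 0, 0, 0, 0, 0],
  [1, 0, 0, 0, 0, 0, 0],
])

```text
time: 25.4
position: [0.6211, 0.0477, 0.3294]
eef_rot: [-180.0, -0.0, 98.4]
ft_force: [-1.1, 0.1, -0.8]
opening: 0.0231
grasp_force: 79.1
```

```bash
cat > chk.py <<'E'
from h import *
import sys
def chk(name):
    c=get("wrist"); pickle.dump(c,open(name+".pkl","wb")); save(c,name+".png")
    P=pts(c); C=np.array([.5891,.129]); a=np.radians(8.48)
    q=(P[...,:2]-C)@np.array([[np.cos(a),np.sin(a)],[-np.sin(a),np.cos(a)]]).T*1000; z=P[...,2]*1000
    on=(z>80)&(z<105)
    for k in range(4):
        y0=-91+45.5*k
        m=on&(abs(q[...,0]+55)<5)
        print(k+1,[ (int(n.sum()),np.median(z[n]).round(1)) for n in [m&(abs(q[...,1]-y0-d)<4) for d in (8,22,38)] if n.sum()>3])
    for k in range(2):
        m=on&(abs(q[...,1]-100)<5); x0=-46+46*k
        print(k+5,[ (int(n.sum()),np.median(z[n]).round(1)) for n in [m&(abs(q[...,0]-x0-d)<4) for d in (8,22,38)] if n.sum()>3])
    m=(abs(q[...,0]-20)<25)&(z>94)&(z<170)&(q[...,1]>-65)&(q[...,1]<40)
    for z0 in range(95,168,8):
        n=m&(abs(z-z0)<4)
        if n.sum()>5: print("lever z",z0,"y",q[n][:,1].min().round(1),np.median(q[n][:,1]).round(1),"x",q[n][:,0].min().round(),q[n][:,0].max().round())
chk(sys.argv[1])
E
python3 chk.py w4; python3 s.py
```

```text
1 [(68, np.float64(92.2)), (69, np.float64(92.3)), (80, np.float64(92.1))]
2 [(80, np.float64(92.4)), (83, np.float64(92.4)), (80, np.float64(92.1))]
3 [(83, np.float64(92.2)), (96, np.float64(92.2)), (105, np.float64(92.1))]
4 [(99, np.float64(92.4)), (102, np.float64(92.3)), (12, np.float64(91.9))]
5 []
6 []
lever z 95 y -55.9 10.2 x -4.0 45.0
lever z 103 y -61.9 -55.5 x 2.0 38.0
lever z 111 y -48.1 -46.6 x 5.0 34.0
lever z 119 y -45.2 -42.8 x 5.0 34.0
lever z 127 y -41.4 -40.1 x 5.0 34.0
lever z 135 y -37.8 -36.5 x 5.0 34.0
lever z 143 y -34.4 -32.3 x 5.0 34.0
lever z 151 y -31.1 -29.1 x 5.0 34.0
lever z 159 y -27.3 -24.7 x 5.0 34.0
25.45 [0.6212 0.0482 0.3294] [-1.7998e+02 -1.0000e-02  9.8470e+01] [ 0.2 -1.  -0.9] [0.02 0.02 0.02] box [ 19.8 -84.7] nose z 0.17538912276955823 0.023303521983834327
```

View pics/w4.png

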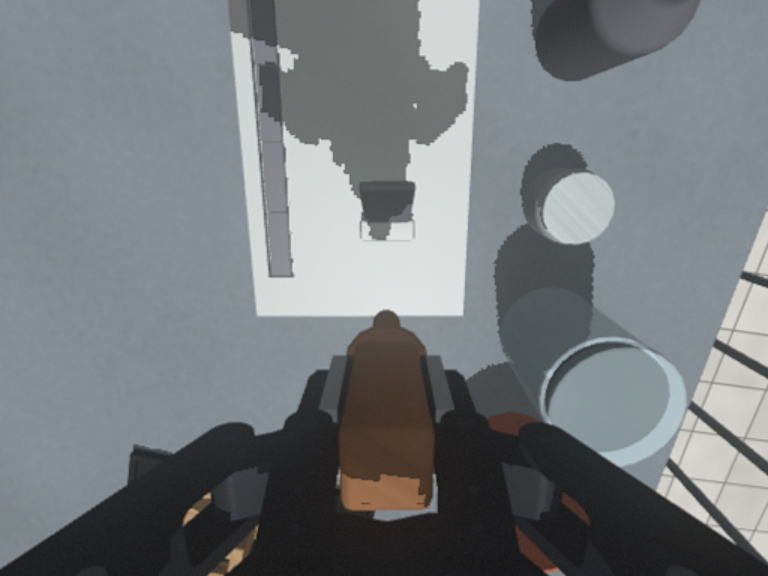

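Flaps 1–4 are flat at 92 mm. The lever at (387,205) is 1.16 rad up and centred on box x = 20, with the nose (386,318) right behind it. Next I push it over.

Call:
move_arm([
  [1, 0, 0, 0.08, 0, 0, 0],
  [1, 0, 0, 0.1, 0, 0, 0],
  [1, 0, 0, 0.073, 0, 0, 0],
  [1, 0.08, 0, 0, 0, 0, 0],
  [1, 0.1, 0, 0, 0, 0, 0],
  [1, 0.07, 0, 0, 0, 0, 0],
  [1, 0.028, 0, 0, 0, 0, 0],
  [1, 0.064, 0, 0.02, 0, 0, 0],
  [1, 0.064, 0, 0.02, 0, 0, 0],
  [1, 0, 0, 0, 0, 0, 0],
])

```text
time: 26.7
position: [0.6122, 0.1087, 0.2852]
eef_rot: [-180.0, -0.0, 98.5]
ft_force: [0.5, -0.3, -1.1]
opening: 0.023
grasp_force: 79.2
```

```bash
python3 s.py; python3 - <<'E'
from h import *
c=pickle.load(open("w3.pkl","rb"))
P=pts(c); C=np.array([.5891,.129]); a=np.radians(8.48)
q=(P[...,:2]-C)@np.array([[np.cos(a),np.sin(a)],[-np.sin(a),np.cos(a)]]).T*1000; z=P[...,2]*1000
for x in range(-54,60,8):
    n=(z>80)&(z<105)&(abs(q[...,1]-100)<5)&(abs(q[...,0]-x)<4); print(x,n.sum(),np.median(z[n]).round(1) if n.sum() else 0)
E
```

```text
26.7 [0.6122 0.1087 0.2852] [-1.7996e+02 -2.0000e-02  9.8500e+01] [ 0.5 -0.3 -1.1] [ 0.04 -0.05 -0.01] box [ 19.8 -23.5] nose z 0.13124930740782434 0.022980347713767776
-54 120 92.2
-46 118 92.2
-38 122 92.2
-30 124 92.3
-22 122 92.0
-14 119 92.2
-6 120 92.0
2 121 92.2
10 125 92.1
18 120 92.1
26 121 92.0
34 122 92.0
42 118 91.8
50 121 92.2
58 115 92.3
```

Call:
move_arm([
  [1, 0.035, 0, 0.028, 0, 0, 0],
  [1, 0.035, 0, 0.028, 0, 0, 0],
  [1, 0.035, 0, 0.028, 0, 0, 0],
  [1, 0.019, 0, 0.03, 0, 0, 0],
  [1, 0.019, 0, 0.03, 0, 0, 0],
  [1, 0.019, 0, 0.03, 0, 0, 0],
  [1, 0.004, 0, 0.015, 0, 0, 0],
  [1, 0.004, 0, 0.014, 0, 0, 0],
  [1, 0, 0, 0, 0, 0, 0],
  [1, 0, 0, 0, 0, 0, 0],
])

```text
time: 27.95
position: [0.6086, 0.1333, 0.2551]
eef_rot: [-180.0, -0.0, 98.5]
ft_force: [0.1, -0.1, -2.6]
opening: 0.0229
grasp_force: 79.2
```

```bash
python3 s.py
```

```text
27.95 [0.6086 0.1333 0.2551] [-1.7999e+02 -1.0000e-02  9.8450e+01] [ 0.1 -0.1 -2.6] [0.02 0.03 0.03] box [19.9  1.4] nose z 0.10114383660230855 0.022907106151267228
```

Call:
move_arm([
  [1, 0, 0, 0.002, 0, 0, 0],
  [1, 0, 0, 0.002, 0, 0, 0],
  [1, 0, 0, 0.002, 0, 0, 0],
  [1, 0, 0, 0.002, 0, 0, 0],
  [1, 0, 0, 0.002, 0, 0, 0],
  [1, 0, 0, 0.002, 0, 0, 0],
  [1, 0, 0, 0.001, 0, 0, 0],
  [1, 0, 0, 0, 0, 0, 0],
  [1, 0, 0, 0, 0, 0, 0],
  [1, 0, 0, 0, 0, 0, 0],
])

```text
time: 29.2
position: [0.6087, 0.1333, 0.2534]
eef_rot: [180.0, -0.0, 98.5]
ft_force: [-0.4, 0.6, 1.6]
opening: 0.0236
grasp_force: 79.4
```

```bash
python3 s.py
```

```text
29.2 [0.6087 0.1333 0.2534] [179.99  -0.    98.46] [-0.4  0.6  1.6] [0.16 0.25 0.02] box [20.   1.3] nose z 0.09935301912927622 0.02355467930567016
```

Call:
move_arm([
  [1, 0, 0, 0.001, 0, 0, 0],
  [1, 0, 0, 0.001, 0, 0, 0],
  [1, 0, 0, 0.001, 0, 0, 0],
  [1, 0, 0, 0, 0, 0, 0],
  [1, 0, 0, 0, 0, 0, 0],
  [1, 0, 0, 0, 0, 0, 0],
  [1, 0, 0, 0, 0, 0, 0],
  [1, 0, 0, 0, 0, 0, 0],
  [1, 0, 0, 0, 0, 0, 0],
  [1, 0, 0, 0, 0, 0, 0],
])

```text
time: 30.45
position: [0.6088, 0.1333, 0.2531]
eef_rot: [180.0, -0.0, 98.5]
ft_force: [-2.6, 0.5, 4.8]
opening: 0.0232
grasp_force: 79.9
```

```bash
python3 s.py
```

```text
30.45 [0.6088 0.1333 0.2531] [179.98  -0.    98.46] [-2.6  0.5  4.8] [0.06 0.38 0.04] box [20.1  1.3] nose z 0.09906539223168045 0.023188200232054125
```

Call:
move_arm([
  [1, 0, 0, -0.05, 0, 0, 0],
  [1, 0, 0, -0.15, 0, 0, 0],
  [1, 0, 0, -0.2, 0, 0, 0],
  [1, 0, 0, -0.1, 0, 0, 0],
  [1, -0.15, 0, 0, 0, 0, 0],
  [1, -0.25, 0, 0, 0, 0, 0],
  [1, -0.2, 0, 0, 0, 0, 0],
  [1, 0, 0, 0, 0, 0, 0],
  [1, 0, 0, 0, 0, 0, 0],
  [1, 0, 0, 0, 0, 0, 0],
])

```text
time: 31.7
position: [0.6217, 0.0448, 0.3273]
eef_rot: [-180.0, -0.0, 98.5]
ft_force: [-0.2, -0.2, -1.3]
opening: 0.023
grasp_force: 79.1
```

```bash
python3 chk.py w5|grep -v "^[56]"; python3 s.py; python3 - <<'E'
from h import *
c=pickle.load(open("w5.pkl","rb"))
P=pts(c); C=np.array([.5891,.129]); a=np.radians(8.48)
q=(P[...,:2]-C)@np.array([[np.cos(a),np.sin(a)],[-np.sin(a),np.cos(a)]]).T*1000; z=P[...,2]*1000
for y in range(-45,25,8):
    n=(z>80)&(z<170)&(abs(q[...,0]-20)<10)&(abs(q[...,1]-y)<4); print(y,n.sum(),np.median(z[n]).round(1) if n.sum() else 0)
# stick axis vs tool
p=manip.sense()["position"]
for z0 in np.arange(.175,.2,.01):
    m=(abs(P[...,2]-z0)<.005)&(np.hypot(P[...,0]-p[0],P[...,1]-p[1])<.025); n=P[m]
    if len(n)>5: print("stick",z0,len(n),n[:,:2].mean(0)-p[:2])
plan([.4915,-.2630,.300],87.9,14)
E
```

```text
1 [(67, np.float64(92.3)), (78, np.float64(92.1)), (76, np.float64(92.0))]
2 [(80, np.float64(92.2)), (89, np.float64(92.1)), (91, np.float64(92.0))]
3 [(94, np.float64(92.2)), (95, np.float64(92.2)), (106, np.float64(92.3))]
4 [(112, np.float64(92.3)), (109, np.float64(92.3))]
lever z 95 y -48.6 -13.9 x -5.0 44.0
lever z 103 y -62.8 -24.0 x 2.0 38.0
31.75 [0.6217 0.0449 0.3275] [-1.7997e+02 -1.0000e-02  9.8510e+01] [-0.2  0.4 -2.4] [0.02 0.02 0.01] box [ 19.9 -88. ] nose z 0.17347223649334267 0.022927074126919637
-45 175 100.3
-37 164 100.1
-29 160 100.1
-21 181 100.1
-13 189 100.2
-5 196 100.2
3 197 100.1
11 198 100.1
19 172 92.2
stick 0.185 65 [-4.63834482e-04 -5.11952220e-05]
stick 0.195 62 [-0.00089693  0.00075374]
[-0.136, -0.083, 0.013, -0.0, -0.0, 0.013]
[-0.137, -0.081, 0.013, -0.0, -0.0, 0.013]
[-0.138, -0.079, 0.013, -0.0, -0.0, 0.013]
[-0.139, -0.078, 0.013, -0.0, -0.0, 0.013]
[-0.14, -0.076, 0.013, -0.0, -0.0, 0.013]
[-0.141, -0.074, 0.013, -0.0, -0.0, 0.013]
[-0.142, -0.072, 0.013, -0.0, -0.0, 0.013]
[-0.143, -0.07, 0.013, -0.0, -0.0, 0.013]
[-0.144, -0.068, 0.013, -0.0, -0.0, 0.013]
[-0.145, -0.066, 0.013, -0.0, -0.0, 0.013]
[-0.146, -0.064, 0.013, -0.0, -0.0, 0.013]
[-0.146, -0.062, 0.013, -0.0, -0.0, 0.013]
[-0.147, -0.061, 0.013, -0.0, -0.0, 0.013]
[-0.148, -0.059, 0.013, -0.0, -0.0, 0.013]
```

```bash
python3 - <<'E'
from h import *
def toolpts(f):
    c=pickle.load(open(f+".pkl","rb")); c["W"]=np.array(c["hand_eye"]); return pts(c)*1000,c
for f in ["w2","w3","w4","w5"]:
    Q,c=toolpts(f); x,y,z=Q[...,0],Q[...,1],Q[...,2]
    out=[]
    for z0,hw in [(85,6),(125,1.2),(135,1.2),(145,1.2),(60,6),(70,6)]:
        m=(abs(z-z0)<4)&(abs(y)<hw)&(abs(x)<25)&(x>-12)
        out.append((z0,int(m.sum()),np.median(x[m]).round(2) if m.sum() else None))
    ends=(abs(y)<8)&(abs(x)<20)&(z>120)&(z<160)
    print(f,out,"zmax",z[ends].max(),"y",y[ends].mean().round(2))
E
```

```text
w2 [(85, 272, np.float64(12.98)), (125, 12, np.float64(7.1)), (135, 11, np.float64(6.94)), (145, 8, np.float64(7.17)), (60, 188, np.float64(12.13)), (70, 158, np.float64(12.14))] zmax 148.38352156394183 y 0.02
w3 [(85, 218, np.float64(10.23)), (125, 6, np.float64(2.35)), (135, 10, np.float64(1.82)), (145, 9, np.float64(1.2)), (60, 174, np.float64(11.26)), (70, 134, np.float64(10.76))] zmax 155.47015188658162 y 0.05
w4 [(85, 205, np.float64(10.2)), (125, 8, np.float64(2.48)), (135, 8, np.float64(2.13)), (145, 7, np.float64(1.34)), (60, 172, np.float64(11.29)), (70, 141, np.float64(10.76))] zmax 149.03437832262577 y -0.48
w5 [(85, 210, np.float64(10.31)), (125, 7, np.float64(2.49)), (135, 9, np.float64(1.84)), (145, 9, np.float64(1.31)), (60, 165, np.float64(11.27)), (70, 144, np.float64(10.73))] zmax 148.64281449725897 y -0.47
```

The stick turned 3.4° in the grip, so its nose trails by about 6 mm along tool −x. I'll tilt the tool to make it vertical before hanging it.

Call:
move_arm([
  [1, -0.191, -0.115, 0.018, 0, 0, 0.018],
  [1, -0.193, -0.112, 0.018, 0, 0, 0.018],
  [1, -0.195, -0.109, 0.018, 0, 0, 0.018],
  [1, -0.197, -0.105, 0.018, 0, 0, 0.018],
  [1, -0.199, -0.101, 0.018, 0, 0, 0.018],
  [1, -0.2, -0.097, 0.018, 0, 0, 0.018],
  [1, -0.202, -0.094, 0.018, 0, 0, 0.018],
  [1, -0.204, -0.09, 0.018, 0, 0, 0.018],
  [1, -0.205, -0.087, 0.018, 0, 0, 0.018],
  [1, -0.207, -0.083, 0.018, 0, 0, 0.018],
])

```text
time: 33.0
position: [0.4917, -0.2642, 0.3008]
eef_rot: [180.0, 0.0, 87.7]
ft_force: [0.8, -0.4, -0.5]
opening: 0.0234
grasp_force: 79.1
```

Call:
move_arm([
  [1, 0, 0, 0, 0, 0.02, 0],
  [1, 0, 0, 0, 0, 0.02, 0],
  [1, 0, 0, 0, 0, 0.016, 0],
  [1, 0, 0, 0, 0, 0, 0],
  [1, 0, 0, 0, 0, 0, 0],
  [1, 0, 0, 0, 0, 0, 0],
  [1, 0, 0, 0, 0, 0, 0],
  [1, 0, 0, 0, 0, 0, 0],
  [1, 0, 0, 0, 0, 0, 0],
  [1, 0, 0, 0, 0, 0, 0],
])

```text
time: 34.25
position: [0.4918, -0.2639, 0.3008]
eef_rot: [-180.0, -3.4, 87.7]
ft_force: [-1.0, -1.5, -1.1]
opening: 0.023
grasp_force: 79.1
```

```bash
cat > f.py <<'E'
from h import *
import sys
c=get("wrist"); pickle.dump(c,open(sys.argv[1]+".pkl","wb")); save(c,sys.argv[1]+".png")
s=manip.sense(); p=s["position"]; print(s["time"],p,s["eef_rot"],s["ft_force"])
P=pts(c)
m=(P[...,2]>.069)&(P[...,2]<.075)&(np.hypot(P[...,0]-.49,P[...,1]+.26)<.06)
print("prong",m.sum(),cv2.minAreaRect(P[m][:,:2].astype(np.float32)*1000))
Z=P[...,2]; tx=c["W"][:3,1]*0
M=R.from_euler("xyz",s["eef_rot"],degrees=True).as_matrix(); ax=M[:2,0]/np.linalg.norm(M[:2,0]); ay=M[:2,1]
d=P[...,:2]-p[:2]; X=d@ax*1000; Y=d@ay*1000; nz=p[2]-.154
for h in (10,15,20,30,40,75,85,95):
    m=(abs(Z-nz-h/1000)<.004)&(abs(Y)<(1.2 if h<60 else 6))&(X>-12)&(X<25)
    if m.sum()>2: print(h,int(m.sum()),np.median(X[m]).round(2),[np.round(P[m][:,i].mean(),4) for i in (0,1)])
E
python3 f.py w6
```

```text
34.3 [ 0.49184242 -0.26391083  0.30077033] [-179.99770057   -3.35957407   87.6586908 ] [ 0.38641506 -0.36072865 -0.89095671]
prong 1986 ((491.0920715332031, -262.6103820800781), (48.425357818603516, 73.00140380859375), 84.74446868896484)
10 10 9.58 [np.float64(0.4921), np.float64(-0.2544)]
15 11 9.49 [np.float64(0.4924), np.float64(-0.2544)]
20 13 9.54 [np.float64(0.4922), np.float64(-0.2544)]
30 8 9.54 [np.float64(0.4922), np.float64(-0.2544)]
75 116 14.63 [np.float64(0.4923), np.float64(-0.2493)]
85 138 14.62 [np.float64(0.4924), np.float64(-0.2493)]
95 170 14.63 [np.float64(0.4925), np.float64(-0.2493)]
```

Call:
move_arm([
  [1, -0.008, -0.005, 0, 0, 0, 0],
  [1, -0.003, 0, 0.05, 0, 0, 0],
  [1, -0.006, 0, 0.1, 0, 0, 0],
  [1, -0.006, 0, 0.1, 0, 0, 0],
  [1, -0.006, 0, 0.1, 0, 0, 0],
  [1, -0.003, 0, 0.05, 0, 0, 0],
  [1, 0, 0, 0.01, 0, 0, 0],
  [1, 0, 0, 0, 0, 0, 0],
  [1, 0, 0, 0, 0, 0, 0],
  [1, 0, 0, 0, 0, 0, 0],
])

```text
time: 35.55
position: [0.4912, -0.2651, 0.2395]
eef_rot: [180.0, -3.3, 87.7]
ft_force: [-0.4, 0.4, -1.1]
opening: 0.0229
grasp_force: 79.1
```

```bash
python3 f.py w7
```

```text
35.6 [ 0.49120443 -0.2651274   0.23948609] [179.96315227  -3.33973954  87.66347753] [ 0.2877807  -0.0914675  -1.43276586]
prong 2496 ((491.1501159667969, -262.6285400390625), (48.41484069824219, 73.25709533691406), 84.74703216552734)
10 9 9.52 [np.float64(0.4914), np.float64(-0.2556)]
15 9 9.51 [np.float64(0.4914), np.float64(-0.2556)]
20 9 9.53 [np.float64(0.4914), np.float64(-0.2556)]
30 8 9.61 [np.float64(0.4917), np.float64(-0.2555)]
75 116 14.6 [np.float64(0.492), np.float64(-0.2505)]
85 141 14.63 [np.float64(0.4919), np.float64(-0.2505)]
95 169 14.6 [np.float64(0.4918), np.float64(-0.2505)]
```

View pics/w7.png

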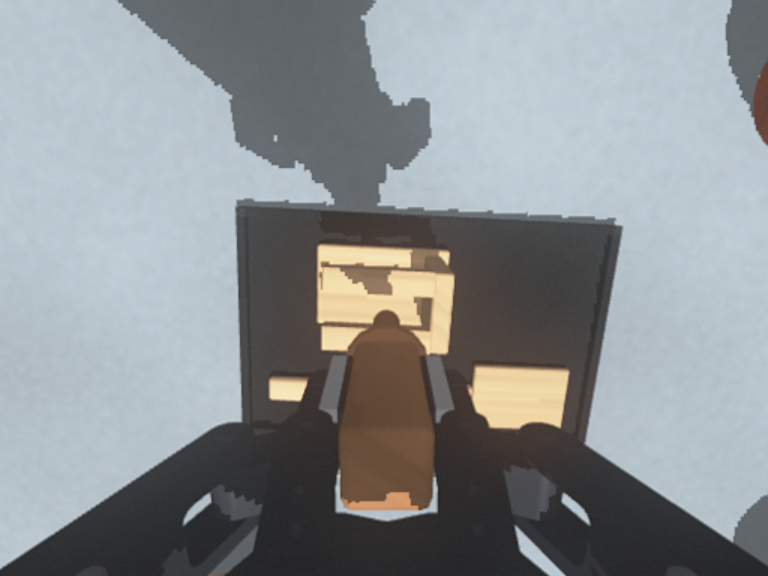

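The nose at (386,318) sits over the slot, centred to within 0.1 mm by depth. Lowering.

Call:
move_arm([
  [1, -0.003, 0, 0.05, 0, 0, 0],
  [1, -0.005, 0, 0.08, 0, 0, 0],
  [1, -0.005, 0, 0.08, 0, 0, 0],
  [1, -0.005, 0, 0.08, 0, 0, 0],
  [1, -0.005, 0, 0.08, 0, 0, 0],
  [1, -0.003, 0, 0.06, 0, 0, 0],
  [1, -0.001, 0, 0.03, 0, 0, 0],
  [1, -0.001, 0, 0.01, 0, 0, 0],
  [1, 0, 0, 0, 0, 0, 0],
  [1, 0, 0, 0, 0, 0, 0],
])

```text
time: 36.85
position: [0.4913, -0.2652, 0.1689]
eef_rot: [180.0, -3.3, 87.7]
ft_force: [0.4, 0.8, -0.9]
opening: 0.0231
grasp_force: 79.1
```

```bash
python3 s.py
```

```text
36.85 [ 0.4913 -0.2652  0.1689] [179.96  -3.34  87.66] [ 0.4  0.8 -0.9] [-0.01  0.01  0.02] box [-154.9 -375.5] nose z 0.014882133636122785 0.023134999922509177
```

Down about 2.4–3 mm more, gently.

Call:
move_arm([
  [1, 0, 0, 0.004, 0, 0, 0],
  [1, -0.001, 0, 0.004, 0, 0, 0],
  [1, 0, 0, 0.003, 0, 0, 0],
  [1, 0, 0, 0.002, 0, 0, 0],
  [1, 0, 0, 0.002, 0, 0, 0],
  [1, 0, 0, 0.002, 0, 0, 0],
  [1, 0, 0, 0.001, 0, 0, 0],
  [1, 0, 0, 0, 0, 0, 0],
  [1, 0, 0, 0, 0, 0, 0],
  [1, 0, 0, 0, 0, 0, 0],
])

```text
time: 38.1
position: [0.4911, -0.2651, 0.1659]
eef_rot: [180.0, -3.4, 87.7]
ft_force: [-1.0, 0.3, 1.8]
opening: 0.0232
grasp_force: 79.3
```

```bash
python3 s.py
```

```text
38.1 [ 0.4911 -0.2651  0.1659] [180.    -3.36  87.66] [-1.   0.3  1.8] [0.08 0.16 0.07] box [-155.1 -375.4] nose z 0.011880407039720736 0.023234782467765176
```

Call:
move_arm([
  [0.4, 0, 0, 0, 0, 0, 0],
  [0.2, 0, 0, 0, 0, 0, 0],
  [0, 0, 0, 0, 0, 0, 0],
  [-0.3, 0, 0, 0, 0, 0, 0],
  [-0.6, 0, 0, 0, 0, 0, 0],
  [-1, 0, 0, 0, 0, 0, 0],
  [-1, 0, 0, 0, 0, 0, 0],
  [-1, 0, 0, 0, 0, 0, 0],
  [-1, 0, 0, 0, 0, 0, 0],
  [-1, 0, 0, 0, 0, 0, 0],
])

```text
time: 39.35
position: [0.4911, -0.2651, 0.1658]
eef_rot: [180.0, -3.4, 87.7]
ft_force: [0.2, -0.5, -0.5]
opening: 0.0854
grasp_force: 0.0
```

Call:
move_arm([
  [-1, 0, 0, -0.03, 0, 0, 0],
  [-1, 0, 0, -0.1, 0, 0, 0],
  [-1, 0, 0, -0.2, 0, 0, 0],
  [-1, 0, 0, -0.25, 0, 0, 0],
  [-1, 0, 0, -0.25, 0, 0, 0],
  [-1, 0, 0, -0.2, 0, 0, 0],
  [-1, 0, 0, -0.1, 0, 0, 0],
  [-1, 0, 0, 0, 0, 0, 0],
  [-1, 0, 0, 0, 0, 0, 0],
  [-1, 0, 0, 0, 0, 0, 0],
])

```text
time: 40.6
position: [0.4902, -0.2747, 0.3336]
eef_rot: [-179.9, -3.4, 87.7]
ft_force: [-0.1, 0.2, 0.4]
opening: 0.085
grasp_force: 0.0
```

```bash
python3 - <<'E'
from h import *
c=get("wrist"); save(c,"w8.png"); t=get("top"); save(t,"t8.png")
s=manip.sense(); print(s["time"],s["position"],s["ft_force"],s["opening"])
P=pts(c)
m=(P[...,2]>.137)&(P[...,2]<.15)&(np.hypot(P[...,0]-.49,P[...,1]+.26)<.04); q=P[m]
print(len(q),np.median(q,0),q[:,2].std(),cv2.minAreaRect(q[:,:2].astype(np.float32)*1000))
t0=pickle.load(open("top0.pkl","rb")); P0,P1=pts(t0),pts(t)
m=((abs(P0[...,2]-P1[...,2])>.02)&(P1[...,2]<.25)&(P0[...,2]<.25)&(P1[...,2]>0)&(P0[...,2]>0)).astype(np.uint8)
k,l,st,ce=cv2.connectedComponentsWithStats(m)
print([(st[i].tolist()) for i in range(1,k) if st[i,4]>15])
E
```

```text
40.7 [ 0.49040615 -0.2748467   0.33394108] [-0.43412669 -0.50175398  0.09852708] 0.08504596546879291
664 [ 0.49044223 -0.2613764   0.14290893] 0.001053175188511736 ((490.5057678222656, -261.9341125488281), (23.823883056640625, 23.16968536376953), 87.58295440673828)
[[234, 173, 9, 10, 69]]
```

View pics/w8.png

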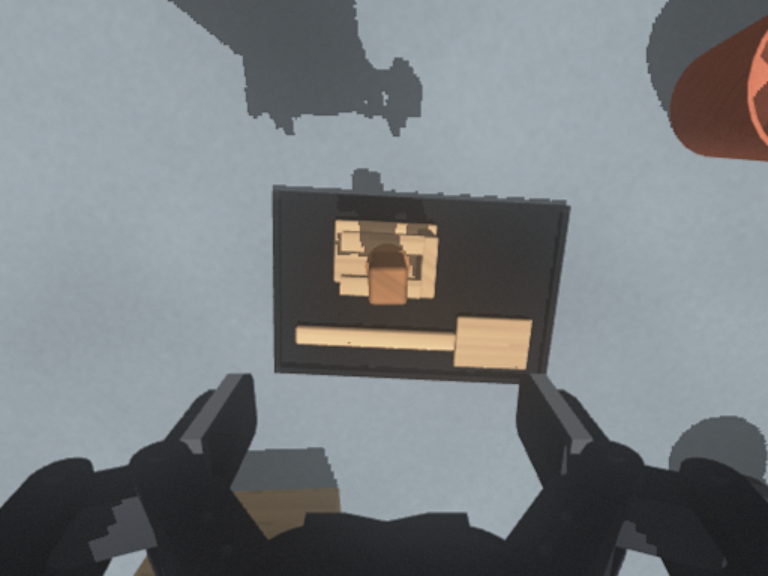

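View pics/t8.png

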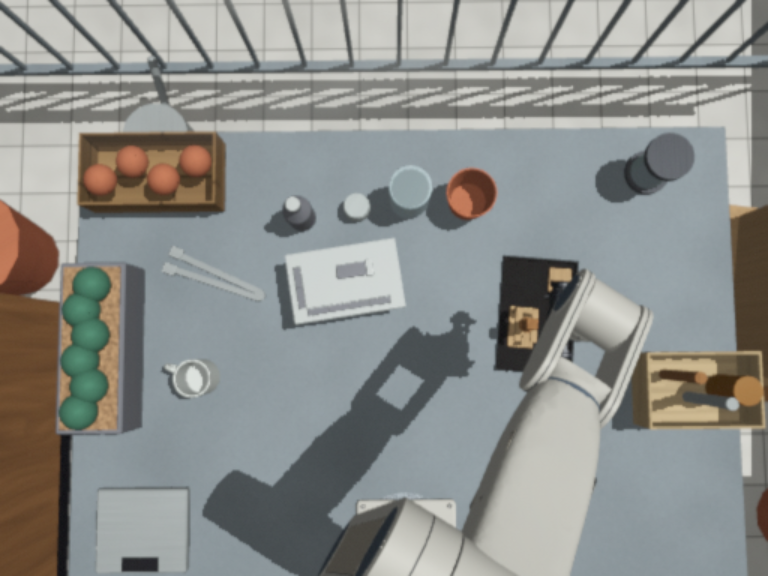

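The stick hangs upright in the fork: handle at (388,275) in the wrist view, top at 142.9 mm as at the start. Between the two top views only the lever at (355,269) has changed, and it is now flat. Everything else is where it was.

```bash
python3 -c "
from plant import manip
print(manip.hand_in())"
```

```text
the job is handed in; nothing more can be done
None
```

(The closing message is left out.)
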